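# Turn over the leaf of the bean-size gauge book

## Robot

A 6-joint arm with a two-finger parallel gripper is mounted at the origin on the work surface. World frame = base frame: x ahead of the robot, y to its left, z up, the work surface at z = 0. Lengths are in m, angles in rad, forces in N, time in s.
With the tool pointing down it reaches from about 0.3 to 0.85 m from the base axis. Payload 4.2 kg.
Tool frame: the origin (TCP) lies midway between the tips of the shut fingers; the grasp point (between the pads) lies 19 mm behind it (robot.grip_depth is the distance from the TCP to the grasp point, in m); z points along the fingers, y is the line along which they close (so a half turn about z gives the same grasp; the last joint's range is limited). The gripper opens to 91 mm and grips with 3 to 60 N. Pads are 32 mm wide; open, the fingers measure 118 mm over their backs; the gripper's body (76 mm by 178 mm) begins 60 mm behind the grasp point.
Start: joints at [1.096, 0.32, 1.565, -0, 1.257, -0.02], TCP at [0.253, 0.517, 0.183] pointing down, gripper open.
Joint ranges: [-3.11, 3.11], [-0.84, 2.01], [0.21, 2.61], [-1.34, 4.49], [0.05, 2.63], [-2.56, 2.56]. Speed limits (rad/s): [2.57, 2.57, 3.14, 3.14, 3.14, 3.14].

## Interface

Orientations are given as a unit quaternion [w, x, y, z].
In Python, from rig import robot gives the robot as it stands.
- The arm moves only by the tool move_arm, never from a script. Its arguments are lists of equal length, an entry for each row: "delta_pos": the shift along the tool's x, y, z each as a share of 0.1 m, from -1 to 1, a list of three; "turn": the turn about the tool's z as a share of 2 pi rad, from -1 to 1. A call has 1 to 10 rows; each row is the pose to reach, as a shift and turn from the pose commanded when the call began, along the tool's axes at that moment, turning the shorter way round; what a row does not reach only later rows make up. A row lasts 1/8 s, in which the tool goes at most 62.5 mm and 10.7 degrees, less where a joint would pass 70% of its speed; a pose out of reach is approached as far as the arm can. A call with a number of a shift or a turn outside -1 to 1 is refused whole. A call with a gripper value outside its range is refused whole. "gripper" is the opening, from -1 (shut) to 1 (fully open), so that 0 is half open, set as the call begins (left out, the last holds). The fingers move at their own pace and stop on an object; the grip force is fixed at half the most. Time passes only in rows, so rows that repeat a pose let the fingers close. It gives the time, the measured TCP pose, the force, the opening and the grip force at its end, in the units of the state.
- robot.get_obs(): the state, without advancing time (a new reading comes with each control period).
- robot.read_camera(name): name is "side" or "top"; returns the picture (400x640x3 uint8, blue, green, red); there is no depth.
- robot.camera_params(name): a dict with "fx", "fy", "cx", "cy" (pixels), "world_from_camera" (4x4, takes a point from camera to world coordinates). Camera axes: x right, y down, z forward; pixel columns grow to the right and rows downward; lengths in m; the calibration is good to about 2 mm. A picture is of the moment at which its call begins. camera_params takes no time and is no camera call.
- robot.close_job(): hands the job in; it is judged then, once.
The state is a dict: "time": time; "qpos": joint angles; "joint_vel": joint speeds; "effort": joint torques, N m; "tcp_pos": TCP position; "tool_rot": TCP orientation; "wrist_force": force on the tool from outside, world axes, zero at the start; "ft_torque": the same for the moment, N m; "opening": finger opening in m; "grasp_force": force on a finger pad.
Only numpy, scipy, OpenCV 4.12 (cv2) and the standard library are available. Lean on these libraries where they do the work, as an engineer would, in place of code of your own. Each camera call takes 0.05 s, during which the arm holds its last target. There are 200 camera calls.

## Task

Two bench reference books lie open with their leaf on your side: turn the leaf of the one with three round holes over its spine, until it lies flat on the far side. Only push it, gently, with the fingertips or the outside of the fingers (its tab overhangs the block, so a fingertip can get under it): do not pinch the leaf, and do not lift or shift its book. Leave the other book and everything else on the bench as they are, and finish clear of everything.

Things in the scene. Friction and masses are not known exactly. Their poses are not given: they have to be found in the camera images.
- gauge_book: The book to work on: its plywood leaf has a row of three round holes (14, 20, 26 mm). A weighted dark wooden block, 150 (x) x 150 (y) x 50 mm tall, 1.8 kg, standing loose on rubber on the bench, with one leaf hinged on a steel spine rod along y over the block's middle. Origin: centre of its underside, z up.
- gauge_book_spine (a point): Middle of the gauge book's spine (hinge axis), 54.5 mm above the bench; axes as the book's: the spine runs along y. At the start the leaf lies on the -x side (the robot's side); turned over, it lies on the +x side.
- gauge_leaf (a joint): Angle of the holed leaf in rad: 0 = flat on the robot's side, pi/2 = upright, 3.1416 (its stop) = flat on the far side. It may start up to 0.3 ajar. Stiff friction hinge: the leaf stays where it is left at any angle; moving it takes about 0.5 to 2 N at the tab.
- gauge_leaf_tab (a point): Middle of the outer edge of the holed leaf's tab, mid-thickness; turns with the leaf: x points to the spine. Leaf: 5 mm thick, 130 mm wide, reaching 75 mm from the axis; from its middle the tab, 44 mm wide, reaches 105 mm from the axis, so it overhangs the block's edge (75 mm from the axis) by 30 mm, with 52 mm of free height beneath when flat.
- sample_book_spine (a point): The same point and axes on the sample book, a book of the same build whose leaf has no holes but eight coffee beans fixed on it. To be left alone.
- sample_leaf_tab (a point): Middle of the outer edge of the sample leaf's tab (same sizes as the gauge leaf). To be left alone.
- jar: Small glass jar with a steel lid, 44 mm wide, 75 mm tall, between the two books on the robot's side. Origin: centre of its underside. Bystander.
- cup: White tasting cup, 72 mm wide, 60 mm tall, beyond the gap between the books. Origin: centre of its underside. Bystander.
- bowl: Round wooden bowl of beans, 136 mm wide, 50 mm tall, on the left. Origin: centre of its underside. Bystander.
- notebook: Black notebook, 214 x 144 mm, 16 mm thick, on the right. Origin: centre of its underside. Bystander.
- phone: Grey phone, 150 x 72 mm, 8 mm thick, near right. Origin: centre of its underside. Bystander.
- spoon: Steel tasting spoon, 170 mm long, lying near left. Origin: on its underside, at the middle of its length. Bystander.
Things that resemble listed ones, but are neither listed nor needed, are in the scene too. What is shaped like the gauge_book but yellow is not meant.

How it is judged:
On the way:
1. the holed leaf stands past upright, its book not lifted (value of joint gauge_leaf above 1.7 rad and height (world z) of gauge_book_spine below 0.06 m).
At the end, for the whole second after the job is handed in: The holed leaf lies at rest flat on the far side of its spine (within 0.08 rad, about 5 degrees); its book stands flat and within 30 mm of where it was; the other book and its leaf are within 25 mm of where they were (value of joint gauge_leaf above 3.06 rad and velocity of joint gauge_leaf below 0.05 rad/s and distance of gauge_book_spine from where it was at the start of the episode below 0.03 m and height (world z) of gauge_book_spine below 0.06 m and angle between gauge_book_spine's own z axis and vertical below 0.05 rad and distance of each of sample_leaf_tab, sample_book_spine from where it was at the start of the episode below 0.025 m); the robot touches nothing.
It fails at once if the leaf pinched, or pushed harder than 35 N (contact force between the fingers and gauge_leaf above 35 N).
It fails at once if the gauge book lifted (10 mm), tipped or shifted (30 mm) (height (world z) of gauge_book_spine above 0.065 m or angle between gauge_book_spine's own z axis and vertical above 0.12 rad or distance of gauge_book_spine from where it was at the start of the episode above 0.03 m).
It fails at once if the other book or its leaf moved (25 mm) (distance of any of sample_leaf_tab, sample_book_spine from where it was at the start of the episode above 0.025 m).
It fails at once if a bystander lifted or shifted (25 mm) (distance of any of jar, cup, bowl, notebook, phone, spoon from where it was at the start of the episode above 0.025 m).
It also fails if it takes over 40 s, if anything falls off the work surface, if the arm or the gripper's body presses on something with over 40 N, if the wrist force passes 120 N, or if a joint passes its speed limit or range.

## Working session

There is one attempt and no reset: what is moved stays moved. The work goes in short steps, Python scripts to look and compute and a tool call to move; the robot and the scene stay as the last step left them, time stands still between calls to the robot, and variables do not carry over. Pictures are saved under pics/ and viewed, at most 10 in all, crops included, and the job is handed in when it is done.

Besides the shell and the picture viewer there is one more tool, called after ">>>" by a JSON object that holds its "name" and its "arguments". move_arm: Moves the arm, as the interface text tells. Shift numbers are shares of 0.1 m and turn numbers shares of 2 pi rad, none past 1 either way. Its arguments: {"type":"object","properties":{"delta_pos":{"type":"array"},"turn":{"type":"array"},"gripper":{"type":"number"}},"required":["delta_pos","turn"]}

```bash
mkdir -p pics
cat > h.py <<'E'
from rig import robot
import numpy as np, cv2
def snap(n,f):
    im=robot.read_camera(n); cv2.imwrite('pics/'+f+'.png',im); return im
def ray(n,u,v,z):
    p=robot.camera_params(n); T=np.array(p["world_from_camera"])
    d=T[:3,:3]@np.array([(u-p["cx"])/p["fx"],(v-p["cy"])/p["fy"],1]); o=T[:3,3]
    return o+d*(z-o[2])/d[2]
def proj(n,P):
    p=robot.camera_params(n); T=np.linalg.inv(np.array(p["world_from_camera"]))
    c=T[:3,:3]@np.array(P)+T[:3,3]; return p["fx"]*c[0]/c[2]+p["cx"],p["fy"]*c[1]/c[2]+p["cy"]
E
python3 - <<'E'
from h import *
snap('top','top0'); snap('side','side0')
for n in('top','side'): print(np.round(np.array(robot.camera_params(n)["world_from_camera"]),3))
o=robot.get_obs(); print(o['tcp_pos'],o['tool_rot'],o['opening'],o['time'])
E
```

```text
[[-0.011 -0.989  0.15   0.32 ]
 [-1.     0.011  0.002 -0.004]
 [-0.003 -0.15  -0.989  1.523]
 [ 0.     0.     0.     1.   ]]
[[ 0.743 -0.437  0.507  0.03 ]
 [-0.669 -0.494  0.555 -0.611]
 [ 0.008 -0.752 -0.66   0.773]
 [ 0.     0.     0.     1.   ]]
[0.2523562  0.51612531 0.18190402] [-1.93863650e-04  2.25442293e-01  9.74256208e-01 -7.59394020e-04] 0.09100218592626727 0.1
```

View pics/top0.png

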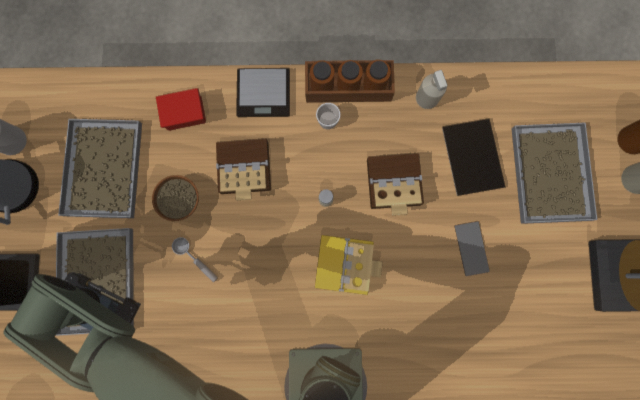

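View pics/side0.png

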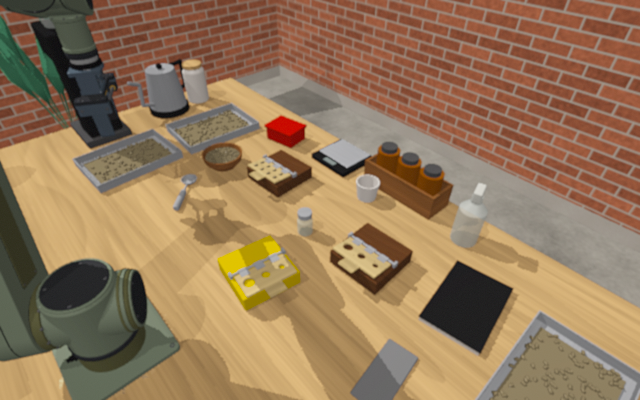

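The top view shows three book shapes: the left dark book at (243,167), whose leaf has small beans; the right dark book at (395,182), whose leaf has three round holes; and a yellow one at (345,265), which is excluded. The right dark book fits the description, so I'll confirm it in one enlarged crop.

Run:
```python
import cv2,numpy as np
t=cv2.imread('pics/top0.png')[145:220,355:435]; s=cv2.imread('pics/side0.png')[215:295,320:420]
a=cv2.resize(t,(800,750)[:2],interpolation=cv2.INTER_CUBIC)
a=cv2.resize(t,None,fx=5,fy=5,interpolation=cv2.INTER_CUBIC); b=cv2.resize(s,None,fx=4,fy=4,interpolation=cv2.INTER_CUBIC)
o=np.zeros((400,800,3),np.uint8); o[:375,:400]=a; o[:320,400:]=b; cv2.imwrite('pics/crop.png',o)
```

```text
(no output)
```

View pics/crop.png

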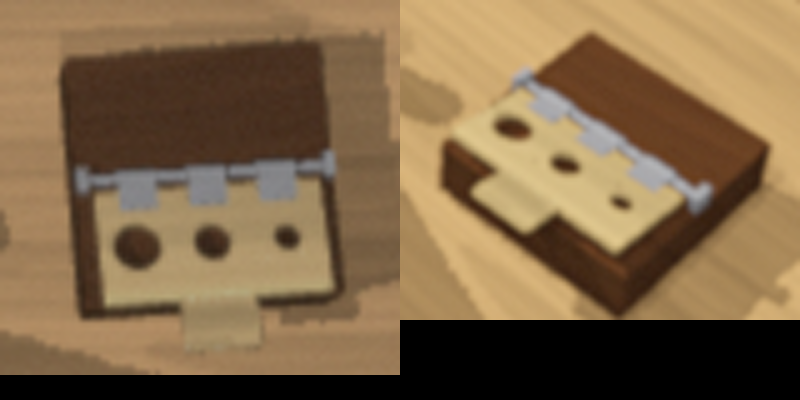

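The crop confirms it: the leaf has three round holes. Spine rod ends are at about (371.6,181.2) and (420.6,178) in the top picture, and the tab's outer corners at about (391.8,214.6) and (407,214).

Run:
```python
from h import *
a=ray('top',371.6,181.2,.0545);b=ray('top',420.6,178,.0545)
c=ray('top',391.8,214.6,.0545);d=ray('top',407,214,.0545)
S=(a+b)/2;T=(c+d)/2
e=a-b;print(a,b,S,np.linalg.norm(e),np.arctan2(-e[0],e[1]))
v=S-T;print(c,d,T,np.linalg.norm(v),np.linalg.norm(c-d),np.arctan2(v[1],v[0]))
for i in range(0,8):  # tab z ajar test, side view
    th=i*.05; yaw=np.arctan2(v[1],v[0]); 
    P=S+np.array([-np.cos(yaw)*np.cos(th)*.105,-np.sin(yaw)*np.cos(th)*.105,.105*np.sin(th)])
    print(th,P.round(3),np.round(proj('top',P),1),np.round(proj('side',P),1))
print('spine side',proj('side',a),proj('side',b))
for n,u,v in(('yellow',345,265),('jar',326,197),('phone',472,248),('note',474,157),('cup',328,115)):print(n,ray('top',u,v,.05))
```

```text
[ 0.57264819 -0.14028243  0.0545    ] [ 0.58039278 -0.28154727  0.0545    ] [ 0.57652049 -0.21091485  0.0545    ] 0.14147696896646128 0.0547683633586452
[ 0.47546223 -0.19542678  0.0545    ] [ 0.47669761 -0.23876789  0.0545    ] [ 0.47607992 -0.21709734  0.0545    ] 0.10063066568727917 0.04335871078300123 0.06147612118273528
0.0 [ 0.472 -0.217  0.054] [399.5 215.8] [343.6 272.7]
0.05 [ 0.472 -0.217  0.06 ] [399.8 215.6] [343.8 271.2]
0.1 [ 0.472 -0.217  0.065] [400.1 215.3] [344.  269.7]
0.15000000000000002 [ 0.473 -0.217  0.07 ] [400.3 214.8] [344.3 268.1]
0.2 [ 0.474 -0.217  0.075] [400.5 214.3] [344.7 266.4]
0.25 [ 0.475 -0.217  0.08 ] [400.8 213.7] [345.1 264.7]
0.30000000000000004 [ 0.476 -0.217  0.086] [401. 213.] [345.7 262.9]
0.35000000000000003 [ 0.478 -0.217  0.091] [401.2 212.2] [346.3 261.1]
spine side (np.float64(350.3192822385338), np.float64(235.0628798322543)) (np.float64(394.4559968836562), np.float64(264.7589026194834))
yellow [ 0.33477437 -0.05986251  0.05      ]
jar [ 0.52884756 -0.0085599   0.05      ]
phone [ 0.37850867 -0.41986808  0.05      ]
note [ 0.64135835 -0.43982943  0.05      ]
cup [ 0.77262008 -0.0172522   0.05      ]
```

>>> {"name": "move_arm", "arguments": {"delta_pos": [[-0.4, -0.49, 0], [-0.8, -0.975, 0], [-0.8, -0.975, 0]], "turn": [0, 0, 0], "gripper": -1}}

```text
time: 0.48
tcp_pos: [0.2815, 0.3902, 0.1824]
tool_rot: [-0.0, 0.227, 0.974, -0.001]
wrist_force: [0.8, 0.8, -0.2]
opening: 0.0638
grasp_force: 0.0
```

>>> {"name": "move_arm", "arguments": {"delta_pos": [[-0.4, -0.49, 0], [-0.8, -0.975, 0], [-0.8, -0.975, 0]], "turn": [0, 0, 0]}}

```text
time: 0.85
tcp_pos: [0.311, 0.2689, 0.1827]
tool_rot: [0.0, 0.228, 0.974, -0.0]
wrist_force: [0.1, 0.1, 1.1]
opening: 0.0336
grasp_force: 0.0
```

>>> {"name": "move_arm", "arguments": {"delta_pos": [[-0.4, -0.49, 0], [-0.8, -0.975, 0], [-0.8, -0.975, 0]], "turn": [0, 0, 0]}}

```text
time: 1.23
tcp_pos: [0.3409, 0.1467, 0.1828]
tool_rot: [0.0, 0.228, 0.974, 0.0]
wrist_force: [-0.7, 0.5, 0.1]
opening: 0.0039
grasp_force: 0.0
```

>>> {"name": "move_arm", "arguments": {"delta_pos": [[-0.4, -0.49, 0], [-0.8, -0.975, 0], [-0.8, -0.975, 0]], "turn": [0, 0, 0]}}

```text
time: 1.6
tcp_pos: [0.3705, 0.0241, 0.1827]
tool_rot: [0.0, 0.228, 0.974, 0.0]
wrist_force: [0.4, 0.9, -0.0]
opening: 0.0004
grasp_force: 0.0
```

>>> {"name": "move_arm", "arguments": {"delta_pos": [[-0.4, -0.49, 0], [-0.8, -0.975, 0], [-0.8, -0.975, 0]], "turn": [0, 0, 0]}}

```text
time: 1.98
tcp_pos: [0.3999, -0.0979, 0.1825]
tool_rot: [0.0, 0.227, 0.974, 0.0]
wrist_force: [0.8, 0.8, -0.5]
opening: 0.0004
grasp_force: 0.0
```

>>> {"name": "move_arm", "arguments": {"delta_pos": [[-0.4, -0.49, 0], [-0.8, -0.975, 0], [-0.8, -0.975, 0], [-0.8, -0.975, 0], [-0.8, -0.975, 0]], "turn": [-0.027, -0.054, -0.082, -0.082, -0.082]}}

```text
time: 2.6
tcp_pos: [0.4274, -0.2174, 0.1825]
tool_rot: [-0.0, -0.03, 1.0, 0.001]
wrist_force: [-0.9, 0.0, -0.1]
opening: 0.0003
grasp_force: 0.0
```

Run:
```python
from h import *
from scipy.spatial.transform import Rotation as R
o=robot.get_obs(); q=o['tool_rot']; print(R.from_quat([*q[1:],q[0]]).as_matrix().round(4))
S=np.array([.577,-.211]);c,s=np.cos(.058),np.sin(.058)
d=np.array(o['tcp_pos'])[:2]-S; print(o['tcp_pos'],o['qpos'],'book frame',d@[c,s],d@[-s,c])
s_=snap('side','side1')[150:330,250:490]; cv2.imwrite('pics/side1c.png',cv2.resize(s_,None,fx=3,fy=3,interpolation=cv2.INTER_CUBIC))
```

```text
[[-9.982e-01 -6.060e-02 -2.000e-04]
 [-6.060e-02  9.982e-01  1.200e-03]
 [ 2.000e-04  1.200e-03 -1.000e+00]]
[ 0.42739763 -0.2174224   0.18247008] [-4.95267366e-01  1.69674274e-01  1.77081007e+00  9.66084052e-04
  1.20186701e+00 -2.12703149e+00] book frame -0.14972309677925225 0.002260470657765392
```

View pics/side1c.png

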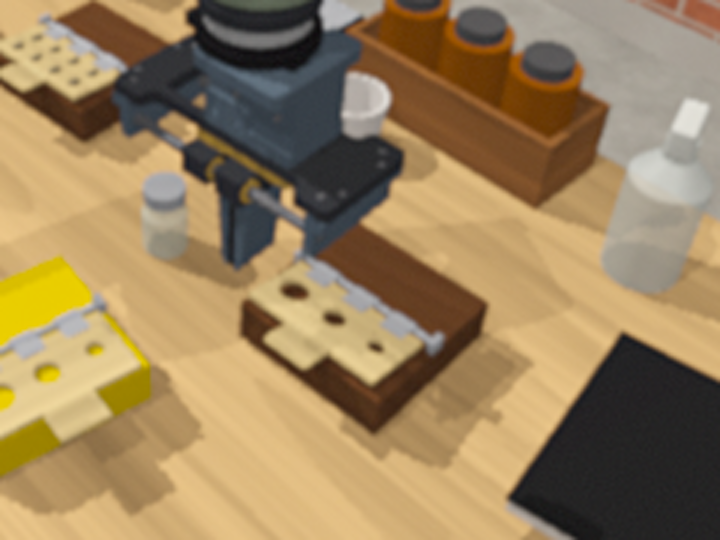

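The side view shows shut fingers above and in front of the holed leaf's tab (the tab is at about (295,345) in the crop), with nothing under them. I'll descend and make contact.

>>> {"name": "move_arm", "arguments": {"delta_pos": [[0, 0, 0.5], [0, 0, 1.0], [0, 0, 1.0]], "turn": [0, 0, 0]}}

```text
time: 3.02
tcp_pos: [0.4242, -0.2172, 0.0802]
tool_rot: [-0.003, -0.03, 1.0, 0.002]
wrist_force: [0.2, -0.6, 0.9]
opening: 0.0004
grasp_force: 0.0
```

>>> {"name": "move_arm", "arguments": {"delta_pos": [[0, 0, 0.33], [-0.1, 0, 0.33], [-0.2, 0, 0.33], [-0.2, 0, 0.33]], "turn": [0, 0, 0]}}

```text
schema error: expected 4 entries
```

>>> {"name": "move_arm", "arguments": {"delta_pos": [[-0.02, 0, 0], [-0.04, 0, 0], [-0.06, 0, 0]], "turn": [0, 0, 0]}}

```text
time: 3.4
tcp_pos: [0.434, -0.2199, 0.0841]
tool_rot: [0.001, -0.03, 1.0, -0.001]
wrist_force: [0.5, -0.4, 0.2]
opening: 0.0004
grasp_force: 0.0
```

>>> {"name": "move_arm", "arguments": {"delta_pos": [[0, 0, 0.37], [-0.07, 0, 0.37], [-0.14, 0, 0.37], [-0.17, 0, 0.37], [-0.17, 0, 0.37]], "turn": [0, 0, 0, 0, 0]}}

```text
time: 4.03
tcp_pos: [0.4506, -0.2187, 0.0464]
tool_rot: [0.001, -0.03, 1.0, -0.0]
wrist_force: [-1.0, -0.6, -0.1]
opening: 0.0007
grasp_force: 0.0
```

>>> {"name": "move_arm", "arguments": {"delta_pos": [[-0.02, 0, 0], [-0.04, 0, 0], [-0.04, 0, 0]], "turn": [0, 0, 0]}}

```text
time: 4.4
tcp_pos: [0.4538, -0.2182, 0.0456]
tool_rot: [0.0, -0.03, 1.0, 0.0]
wrist_force: [-0.3, -0.4, 0.4]
opening: 0.0001
grasp_force: 0.0
```

>>> {"name": "move_arm", "arguments": {"delta_pos": [[-0.02, 0, 0], [-0.04, 0, 0], [-0.04, 0, 0]], "turn": [0, 0, 0]}}

```text
time: 4.78
tcp_pos: [0.4579, -0.2179, 0.0456]
tool_rot: [0.0, -0.03, 1.0, 0.0]
wrist_force: [-0.2, -0.4, -0.6]
opening: 0.0006
grasp_force: 0.0
```

>>> {"name": "move_arm", "arguments": {"delta_pos": [[-0.01, 0, 0], [-0.02, 0, 0], [-0.02, 0, 0]], "turn": [0, 0, 0]}}

```text
time: 5.15
tcp_pos: [0.4598, -0.2178, 0.0456]
tool_rot: [0.0, -0.03, 1.0, 0.0]
wrist_force: [0.3, -0.4, 0.9]
opening: 0.0003
grasp_force: 0.0
```

>>> {"name": "move_arm", "arguments": {"delta_pos": [[-0.01, 0, 0], [-0.02, 0, 0], [-0.02, 0, 0]], "turn": [0, 0, 0]}}

```text
time: 5.52
tcp_pos: [0.4619, -0.2177, 0.0456]
tool_rot: [0.0, -0.03, 1.0, 0.0]
wrist_force: [0.7, 0.6, -0.6]
opening: 0.0004
grasp_force: 0.0
```

>>> {"name": "move_arm", "arguments": {"delta_pos": [[-0.01, 0, 0], [-0.02, 0, 0], [-0.02, 0, 0]], "turn": [0, 0, 0]}}

```text
time: 5.9
tcp_pos: [0.4639, -0.2176, 0.0456]
tool_rot: [0.0, -0.03, 1.0, 0.0]
wrist_force: [-0.2, 0.3, 0.2]
opening: 0.0003
grasp_force: 0.0
```

Run:
```python
from h import *
s_=snap('side','side2')[210:300,310:430]; cv2.imwrite('pics/side2c.png',cv2.resize(s_,None,fx=6,fy=6,interpolation=cv2.INTER_CUBIC))
```

```text
(no output)
```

View pics/side2c.png

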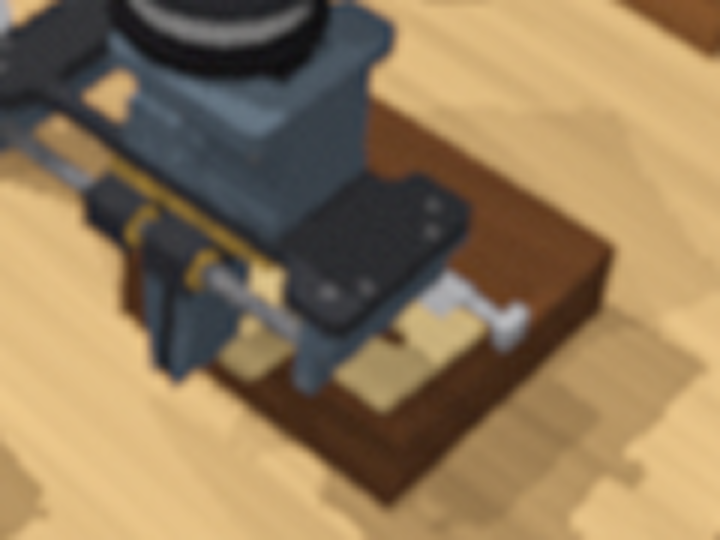

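The fingers hide the middle of the tab, with its right corner visible at about (255,350) in the crop. There is no contact yet, so I'll keep creeping forward.

>>> {"name": "move_arm", "arguments": {"delta_pos": [[-0.01, 0, 0], [-0.02, 0, 0], [-0.02, 0, 0]], "turn": [0, 0, 0]}}

```text
time: 6.32
tcp_pos: [0.4658, -0.2175, 0.0456]
tool_rot: [0.0, -0.03, 1.0, 0.0]
wrist_force: [0.4, 0.5, -0.1]
opening: 0.0005
grasp_force: 0.0
```

>>> {"name": "move_arm", "arguments": {"delta_pos": [[-0.01, 0, 0], [-0.02, 0, 0], [-0.02, 0, 0]], "turn": [0, 0, 0]}}

```text
time: 6.7
tcp_pos: [0.4679, -0.2173, 0.0456]
tool_rot: [0.0, -0.03, 1.0, 0.0]
wrist_force: [-0.3, -0.2, -0.2]
opening: -0.0001
grasp_force: 0.0
```

>>> {"name": "move_arm", "arguments": {"delta_pos": [[-0.01, 0, 0], [-0.02, 0, 0], [-0.02, 0, 0]], "turn": [0, 0, 0]}}

```text
time: 7.08
tcp_pos: [0.4699, -0.2172, 0.0456]
tool_rot: [0.0, -0.03, 1.0, 0.0]
wrist_force: [-0.6, -0.8, -0.1]
opening: 0.0005
grasp_force: 0.0
```

Run:
```python
from h import *
S=np.array([.577,-.211,0]);c,s=np.cos(.058),np.sin(.058)
B=lambda x,y,z:S+np.array([c*x-s*y,s*x+c*y,z])
s_=snap('side','side3'); t=snap('top','top3')
def crop(im,n,x,y,w,h,f):
    o=cv2.resize(im[y:y+h,x:x+w],None,fx=f,fy=f,interpolation=cv2.INTER_CUBIC)
    for P,col in ((robot.get_obs()['tcp_pos'],(0,0,255)),(B(-.1035,.022,.072),(255,0,0)),(B(-.1035,-.022,.072),(0,255,0))):
        u,v=proj(n,P); cv2.circle(o,(int((u+.5-x)*f),int((v+.5-y)*f)),3,col,-1)
    return o
a=crop(s_,'side',310,220,80,80,5); 
b=crop(t,'top',360,150,80,80,5)
cv2.imwrite('pics/c3.png',np.hstack([a,b]))
```

```text
(no output)
```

View pics/c3.png

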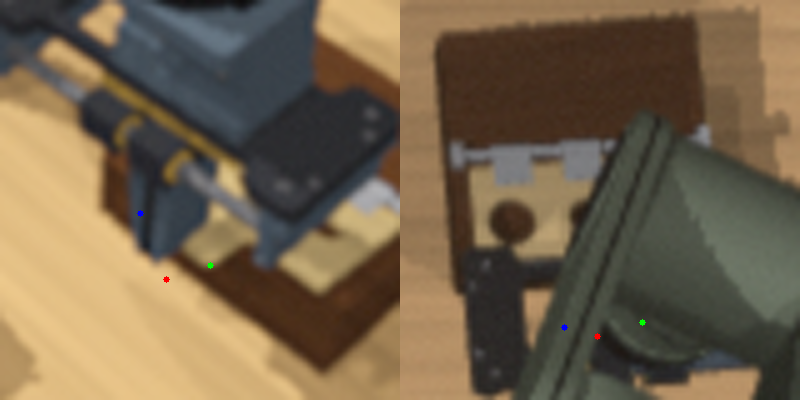

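Run:
```python
from h import *
print('hover: seen tip (329,238.3); TCP proj',np.round(proj('side',[.4274,-.2174,.1825]),1))
for dx in(-.016,0,.016):
  for dy in(-.0135,.0135):
    print(dx,dy,[tuple(np.round(proj('side',[.4274+dx,-.2174+dy,.1825+h]),1)) for h in(0,.019)],[tuple(np.round(proj('side',[.4699+dx,-.2172+dy,.0456+h]),1)) for h in (0,.019)])
# start: was fingers' offset in initial pic
cv2.imwrite('pics/hov.png',np.hstack([cv2.resize(cv2.imread('pics/side1.png')[185:265,290:370],None,fx=5,fy=5,interpolation=cv2.INTER_CUBIC),cv2.resize(cv2.imread('pics/side3.png')[220:300,310:390],None,fx=5,fy=5,interpolation=cv2.INTER_CUBIC)]))
```

```text
hover: seen tip (329,238.3); TCP proj [331.6 244.3]
-0.016 -0.0135 [(np.float64(330.5), np.float64(251.7)), (np.float64(330.7), np.float64(245.3))] [(np.float64(342.1), np.float64(282.5)), (np.float64(342.4), np.float64(277.3))]
-0.016 0.0135 [(np.float64(321.6), np.float64(244.5)), (np.float64(321.7), np.float64(238.1))] [(np.float64(334.1), np.float64(275.6)), (np.float64(334.3), np.float64(270.4))]
0 -0.0135 [(np.float64(336.1), np.float64(247.9)), (np.float64(336.5), np.float64(241.5))] [(np.float64(346.9), np.float64(278.8)), (np.float64(347.4), np.float64(273.6))]
0 0.0135 [(np.float64(327.2), np.float64(240.8)), (np.float64(327.4), np.float64(234.5))] [(np.float64(338.9), np.float64(272.1)), (np.float64(339.2), np.float64(266.9))]
0.016 -0.0135 [(np.float64(341.6), np.float64(244.2)), (np.float64(342.1), np.float64(237.8))] [(np.float64(351.7), np.float64(275.2)), (np.float64(352.2), np.float64(270.1))]
0.016 0.0135 [(np.float64(332.7), np.float64(237.2)), (np.float64(333.0), np.float64(230.9))] [(np.float64(343.6), np.float64(268.6)), (np.float64(344.0), np.float64(263.5))]
```

View pics/hov.png

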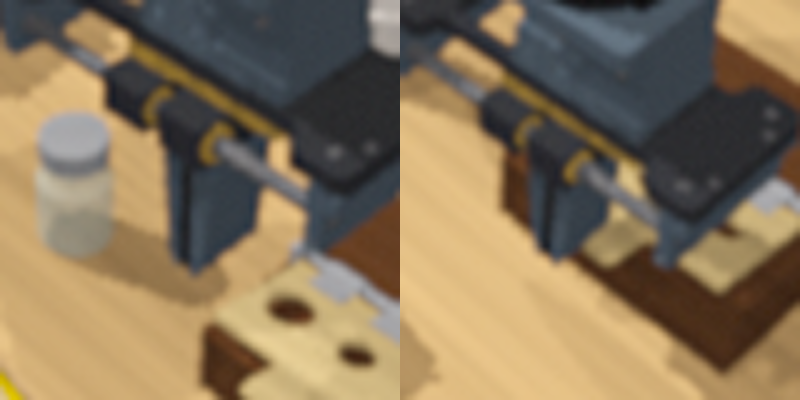

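The left half is the hover view, the right half the present one. In both, the shut fingertips show about 10 px above where the reported TCP projects, so the real tips sit about 34 mm higher than reported. They are now just above the tab, which explains the missing contact. I'll back off, go lower and come in again.

>>> {"name": "move_arm", "arguments": {"delta_pos": [[0.2, 0, 0], [0.35, 0, 0], [0.35, 0, 0.15], [0.35, 0, 0.3], [0.35, 0, 0.3], [0.35, 0, 0.3]], "turn": [0, 0, 0, 0, 0, 0]}}

```text
time: 7.92
tcp_pos: [0.4351, -0.2196, 0.0161]
tool_rot: [0.0, -0.03, 1.0, -0.0]
wrist_force: [0.8, -0.5, -0.1]
opening: 0.0007
grasp_force: 0.0
```

>>> {"name": "move_arm", "arguments": {"delta_pos": [[-0.05, 0, 0], [-0.1, 0, 0], [-0.14, 0, 0], [-0.17, 0, 0], [-0.2, 0, 0], [-0.2, 0, 0]], "turn": [0, 0, 0, 0, 0, 0]}}

```text
time: 8.68
tcp_pos: [0.455, -0.2181, 0.0156]
tool_rot: [0.0, -0.03, 1.0, 0.0]
wrist_force: [-0.7, 0.3, 0.5]
opening: 0.0001
grasp_force: 0.0
```

>>> {"name": "move_arm", "arguments": {"delta_pos": [[-0.015, 0, 0], [-0.03, 0, 0], [-0.03, 0, 0]], "turn": [0, 0, 0]}}

```text
time: 9.05
tcp_pos: [0.4571, -0.2179, 0.0155]
tool_rot: [-0.001, -0.03, 1.0, 0.0]
wrist_force: [-2.8, -1.3, 1.2]
opening: 0.0005
grasp_force: 1.0
```

Run:
```python
from h import *
s_=snap('side','side4')[210:300,310:430]; cv2.imwrite('pics/side4c.png',cv2.resize(s_,None,fx=6,fy=6,interpolation=cv2.INTER_CUBIC))
```

```text
(no output)
```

View pics/side4c.png

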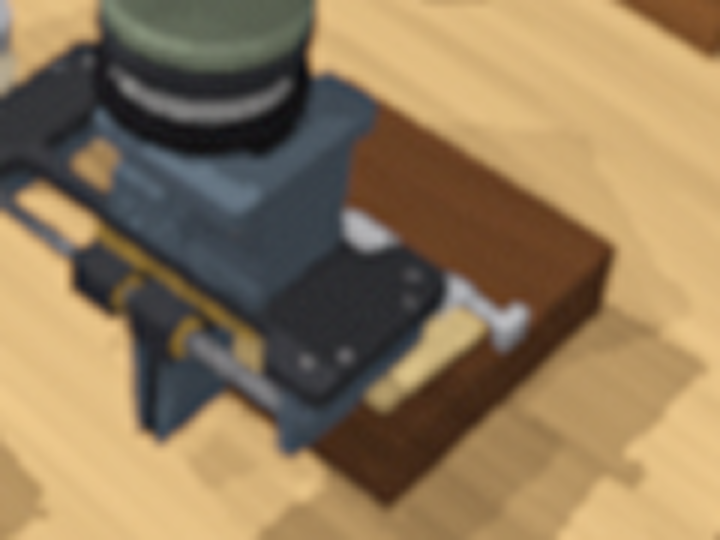

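Contact: the tips are against the tab edge at the expected distance, with the fingertip end below it. Now I'll drag the edge up along its arc while pressing lightly inward.

>>> {"name": "move_arm", "arguments": {"delta_pos": [[-0.015, 0, 0], [-0.02, 0, -0.03], [-0.03, 0, -0.06], [-0.035, 0, -0.09], [-0.04, 0, -0.12]], "turn": [0, 0, 0, 0, 0]}}

```text
time: 9.72
tcp_pos: [0.4593, -0.2176, 0.027]
tool_rot: [-0.002, -0.03, 1.0, 0.0]
wrist_force: [-4.8, -1.9, -0.9]
opening: 0.0001
grasp_force: 2.9
```

>>> {"name": "move_arm", "arguments": {"delta_pos": [[-0.015, 0, -0.03], [-0.03, 0, -0.06], [-0.04, 0, -0.09], [-0.05, 0, -0.12], [-0.06, 0, -0.15]], "turn": [0, 0, 0, 0, 0]}}

```text
time: 10.35
tcp_pos: [0.4644, -0.217, 0.042]
tool_rot: [-0.003, -0.031, 1.0, 0.001]
wrist_force: [-7.1, -1.1, 0.9]
opening: 0.0005
grasp_force: 3.8
```

```bash
cat > chk.py <<'E'
from h import *
import sys
im=snap('side',sys.argv[1]); ref=cv2.imread('pics/side0.png')
for x,y,w,h in((400,243,18,18),(365,222,20,12)):  # block right/far corners
    t=cv2.resize(ref[y:y+h,x:x+w],None,fx=4,fy=4,interpolation=cv2.INTER_CUBIC); a=cv2.resize(im[y-10:y+h+10,x-10:x+w+10],None,fx=4,fy=4,interpolation=cv2.INTER_CUBIC)
    r=cv2.matchTemplate(a,t,cv2.TM_CCOEFF_NORMED); _,m,_,l=cv2.minMaxLoc(r); print('shift px',l[0]/4-10,l[1]/4-10,round(m,3))
d=cv2.absdiff(im,ref).max(2)[210:300,310:430]>40
print('10mm +x is px',np.array(proj('side',[.66,-.28,.05]))-proj('side',[.65,-.28,.05]))
E
python3 chk.py side5
```

```text
shift px 0.0 0.0 0.997
shift px 10.0 6.0 0.976
10mm +x is px [ 2.46372256 -1.95672154]
```

The book has not shifted, so the leaf has turned to about 0.43 rad. I'll continue.

>>> {"name": "move_arm", "arguments": {"delta_pos": [[-0.03, 0, -0.04], [-0.06, 0, -0.08], [-0.09, 0, -0.12], [-0.12, 0, -0.16], [-0.16, 0, -0.19], [-0.2, 0, -0.22]], "turn": [0, 0, 0, 0, 0, 0]}}

```text
time: 11.15
tcp_pos: [0.4823, -0.2154, 0.0643]
tool_rot: [-0.005, -0.031, 1.0, 0.001]
wrist_force: [-14.0, -1.5, 8.4]
opening: 0.0006
grasp_force: 6.8
```

```bash
python3 chk.py side6
```

```text
shift px 1.0 -1.0 0.995
shift px 10.0 0.0 0.795
10mm +x is px [ 2.46372256 -1.95672154]
```

Run:
```python
from h import *
S=np.array([.577,-.211,0]);c,s=np.cos(.058),np.sin(.058)
B=lambda x,y,z:S+np.array([c*x-s*y,s*x+c*y,z])
im=cv2.imread('pics/side6.png'); x,y,f=310,205,7
o=cv2.resize(im[y:y+85,x:x+110],None,fx=f,fy=f,interpolation=cv2.INTER_CUBIC)
for th,col in((.5,(255,0,0)),(.7,(0,255,0)),(.9,(0,0,255))):
  for yy in(-.022,.022):
    u,v=proj('side',B(-.105*np.cos(th),yy,.0545+.105*np.sin(th))); cv2.circle(o,(int((u+.5-x)*f),int((v+.5-y)*f)),3,col,-1)
cv2.imwrite('pics/side6c.png',o)
print(robot.get_obs()['wrist_force'],robot.get_obs()['ft_torque'])
```

```text
[-12.25156425  -0.67855781   8.90865568] [-0.01851197  1.98148726 -0.0101071 ]
```

View pics/side6c.png

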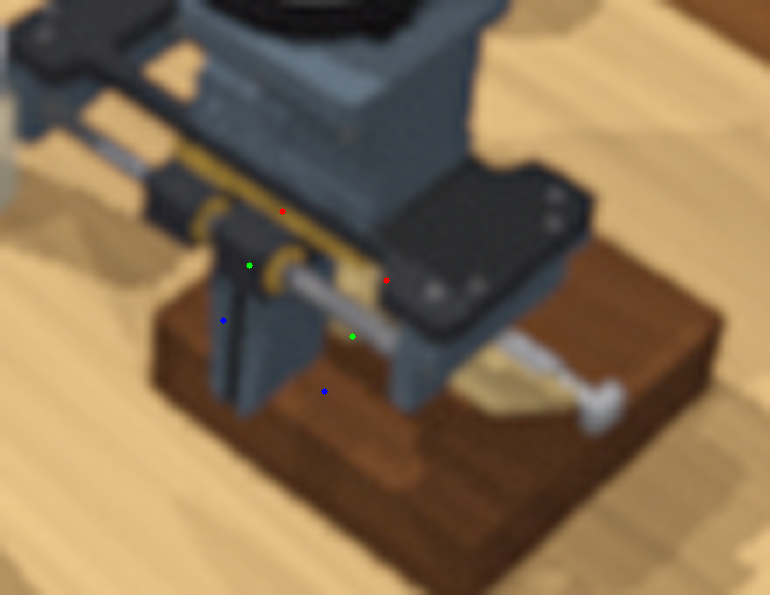

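The leaf is up at about 0.7 rad, with the tab edge sticking to the fingers. The force is mostly radial toward the hinge (book slid about 4 mm), so I need more rise and less push.

>>> {"name": "move_arm", "arguments": {"delta_pos": [[0.02, 0, -0.03], [0.02, 0, -0.06], [0.01, 0, -0.09], [0, 0, -0.12]], "turn": [0, 0, 0, 0]}}

```text
time: 11.7
tcp_pos: [0.4881, -0.2162, 0.0768]
tool_rot: [0.0, -0.03, 1.0, -0.0]
wrist_force: [-0.1, -0.5, -1.4]
opening: 0.0006
grasp_force: 0.5
```

>>> {"name": "move_arm", "arguments": {"delta_pos": [[-0.04, 0, -0.04], [-0.085, 0, -0.08], [-0.13, 0, -0.115], [-0.18, 0, -0.147], [-0.23, 0, -0.18], [-0.28, 0, -0.206], [-0.33, 0, -0.23], [-0.38, 0, -0.25]], "turn": [0, 0, 0, 0, 0, 0, 0, 0]}}

```text
time: 12.7
tcp_pos: [0.5262, -0.2138, 0.1017]
tool_rot: [0.0, -0.03, 1.0, 0.0]
wrist_force: [-1.6, -0.3, 1.0]
opening: 0.0004
grasp_force: 0.9
```

```bash
python3 chk.py side7
```

```text
shift px 1.0 -1.25 0.996
shift px -5.0 -2.25 0.723
10mm +x is px [ 2.46372256 -1.95672154]
```

>>> {"name": "move_arm", "arguments": {"delta_pos": [[-0.05, 0, -0.01], [-0.1, 0, -0.02], [-0.15, 0, -0.02], [-0.2, 0, -0.02], [-0.25, 0, -0.02], [-0.3, 0, -0.01], [-0.35, 0, 0], [-0.4, 0, 0]], "turn": [0, 0, 0, 0, 0, 0, 0, 0]}}

```text
time: 13.75
tcp_pos: [0.5658, -0.2114, 0.1014]
tool_rot: [-0.0, -0.03, 1.0, 0.0]
wrist_force: [-1.7, 0.2, -0.2]
opening: 0.0004
grasp_force: 0.7
```

```bash
python3 chk.py side8
```

```text
shift px 1.25 -1.25 0.995
shift px 3.75 -10.0 0.563
10mm +x is px [ 2.46372256 -1.95672154]
```

>>> {"name": "move_arm", "arguments": {"delta_pos": [[-0.06, 0, 0], [-0.12, 0, 0.01], [-0.18, 0, 0.02], [-0.24, 0, 0.04], [-0.3, 0, 0.07], [-0.36, 0, 0.1], [-0.42, 0, 0.14], [-0.48, 0, 0.18]], "turn": [0, 0, 0, 0, 0, 0, 0, 0]}}

```text
time: 14.8
tcp_pos: [0.614, -0.2085, 0.0833]
tool_rot: [0.0, -0.03, 1.0, 0.0]
wrist_force: [-0.9, -1.3, 0.6]
opening: 0.0002
grasp_force: 0.6
```

```bash
python3 chk.py side9
```

```text
shift px 1.75 -1.0 0.927
shift px -10.0 10.0 0.586
10mm +x is px [ 2.46372256 -1.95672154]
```

>>> {"name": "move_arm", "arguments": {"delta_pos": [[-0.05, 0, 0.03], [-0.1, 0, 0.07], [-0.14, 0, 0.12], [-0.18, 0, 0.17], [-0.21, 0, 0.22], [-0.24, 0, 0.27], [-0.26, 0, 0.32]], "turn": [0, 0, 0, 0, 0, 0, 0]}}

```text
time: 15.72
tcp_pos: [0.6398, -0.2069, 0.0513]
tool_rot: [0.0, -0.03, 1.0, 0.0]
wrist_force: [-1.0, -0.3, 0.9]
opening: 0.0002
grasp_force: 0.4
```

>>> {"name": "move_arm", "arguments": {"delta_pos": [[-0.02, 0, 0.06], [-0.03, 0, 0.12], [-0.03, 0, 0.17], [-0.03, 0, 0.21], [-0.03, 0, 0.21]], "turn": [0, 0, 0, 0, 0]}}

```text
time: 16.35
tcp_pos: [0.642, -0.2067, 0.0301]
tool_rot: [-0.0, -0.03, 1.0, 0.0]
wrist_force: [0.2, -0.5, -0.1]
opening: 0.0003
grasp_force: 0.0
```

>>> {"name": "move_arm", "arguments": {"delta_pos": [[0, 0, 0.02], [0, 0, 0.04], [0, 0, 0.04]], "turn": [0, 0, 0]}}

```text
time: 16.73
tcp_pos: [0.6423, -0.2068, 0.0265]
tool_rot: [-0.0, -0.03, 1.0, 0.0]
wrist_force: [0.4, 0.4, 0.3]
opening: 0.0003
grasp_force: 0.0
```

>>> {"name": "move_arm", "arguments": {"delta_pos": [[0, 0, 0.01], [0, 0, 0.02], [0, 0, 0.02]], "turn": [0, 0, 0]}}

```text
time: 17.1
tcp_pos: [0.6425, -0.2068, 0.0259]
tool_rot: [0.0, -0.03, 1.0, -0.0]
wrist_force: [-2.3, 1.0, 6.7]
opening: 0.0004
grasp_force: 3.2
```

>>> {"name": "move_arm", "arguments": {"delta_pos": [[0, 0, 0.01], [0, 0, 0.02], [0, 0, 0.02]], "turn": [0, 0, 0]}}

```text
time: 17.48
tcp_pos: [0.6425, -0.2068, 0.0258]
tool_rot: [0.001, -0.03, 1.0, -0.0]
wrist_force: [-4.2, 1.8, 14.6]
opening: 0.0006
grasp_force: 7.3
```

Firm stop at 14.6 N: the leaf is pressed flat on the block. I'll lift clear and check.

>>> {"name": "move_arm", "arguments": {"delta_pos": [[0, 0, -0.1], [0, 0, -0.5], [0, 0, -1.0], [0, 0, -1.0]], "turn": [0, 0, 0, 0]}}

```text
time: 17.98
tcp_pos: [0.6454, -0.2078, 0.1277]
tool_rot: [0.005, -0.03, 1.0, -0.002]
wrist_force: [-0.6, -0.8, -1.1]
opening: 0.0001
grasp_force: 0.0
```

>>> {"name": "move_arm", "arguments": {"delta_pos": [[0.5, 0.5, -0.5], [1.0, 1.0, -0.7], [1.0, 1.0, -0.7], [1.0, 1.0, -0.7]], "turn": [0, 0, 0, 0]}}

```text
time: 18.48
tcp_pos: [0.5354, -0.1118, 0.1934]
tool_rot: [0.0, -0.031, 1.0, -0.0]
wrist_force: [0.6, -0.6, 0.3]
opening: 0.0004
grasp_force: 0.0
```

>>> {"name": "move_arm", "arguments": {"delta_pos": [[0.4, 0.5, 0], [0.9, 1.0, 0], [0.9, 1.0, 0], [0.9, 1.0, 0]], "turn": [0, 0, 0, 0]}}

```text
time: 18.98
tcp_pos: [0.4414, -0.0189, 0.1923]
tool_rot: [0.0, -0.031, 1.0, -0.0]
wrist_force: [-0.2, -0.8, -0.6]
opening: 0.0004
grasp_force: 0.0
```

```bash
python3 chk.py side10
python3 - <<'E'
from h import *
t=snap('top','top10'); s=cv2.imread('pics/side10.png')
r=lambda a,f:cv2.resize(a,None,fx=f,fy=f,interpolation=cv2.INTER_CUBIC)
cv2.imwrite('pics/end.png',np.hstack([r(s[190:300,320:430],3.6),r(t[130:228,355:453],396/98)]))
print(proj('side',[.577+.108,-.211+.006,.0545]))
E
```

```text
shift px 5.75 1.75 0.732
shift px -3.25 -0.25 0.552
10mm +x is px [ 2.46372256 -1.95672154]
(np.float64(397.41597848099843), np.float64(228.0513397593594))
```

View pics/end.png

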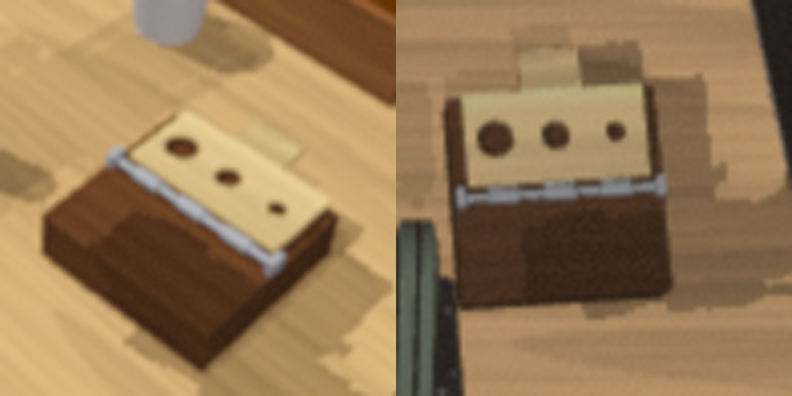

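The leaf lies flat on the far side, with its tab edge seen at about (396,228) against (397,228) predicted for flat. The book has shifted only about 6 mm and the arm is clear, so I'm handing in.

```bash
python3 -c "
from rig import robot
print(robot.close_job())"
```

```text
the job is handed in; nothing more can be done
None
```

The three-holed leaf was turned over its spine and lies flat on the far side; its book slid about 6 mm (limit 30), the arm touched nothing else that I saw, and the job was handed in at about 19 s with the arm clear (no verdict shown).

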